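# Put the spray bottles back in their own bins

## Robot

A 6-joint arm with a two-finger parallel gripper is mounted at the origin on the work surface. World frame = base frame: x ahead of the robot, y to its left, z up, the work surface at z = 0. Lengths are in m, angles in degrees, forces in N, time in s.
With the tool pointing down it reaches from about 0.3 to 0.75 m from the base axis. Payload 8.5 kg.
Tool frame: the origin (TCP) lies on the centre line of the jaws, within the pads' length; the fingertips stand 11 mm ahead of it and the grasp point (between the pads) lies 8 mm behind it; z points along the fingers, y is the line along which they close (so a half turn about z gives the same grasp; the last joint's range is limited). The gripper opens to 85 mm and grips with 20 to 120 N. Pads are 22 mm wide; open, the fingers measure 114 mm over their backs; the gripper's body (76 mm by 85 mm) begins 54 mm behind the grasp point. The pads swing forward as they close: fully open they stand 13 mm farther back than shut.
Start: joints at [53.44, 21.807, 74.336, -0, 83.858, -12.336], TCP at [0.226, 0.502, 0.242] pointing down, gripper open.
Joint ranges: [-178.18, 178.18], [-50.72, 133.34], [12.68, 142.11], [-81.47, 261.47], [9.98, 163.14], [-165.26, 165.26]. Speed limits (degrees/s): [136.94, 136.94, 180, 180, 180, 180].

## Interface

Orientations are given as a 3x3 rotation matrix whose columns are the frame's x, y, z axes.
In Python, from rig import env gives the robot as it stands.
- The arm moves only by the shell command python3 nudge.py 'ROWS' [FORCE]. ROWS is a JSON list of rows, 1 to 10 of them, each of 5 numbers: dx, dy, dz in shares of the most that a row can go, 1 being 50 mm, then a turn about the tool's z in units of 2 degrees, then the finger opening in m; each row shifts and turns the commanded pose from where the row before left it, along the tool's axes as they then stand; what a row does not reach is not made up. A row lasts 1/10 s, in which the tool goes at most 0.05 m and 8.59 degrees, less where a joint would pass 70% of its speed; a pose out of reach is approached as far as the arm can. The fingers move at their own pace and stop on an object; FORCE is the grip in N (left out, the last holds). Time passes only in rows, so rows that do not move let the fingers close. It prints the time, the measured TCP pose, the force, the opening and the grip force at its end. Input that does not fit is refused with a message, and nothing moves.
- env.observe(): the state, without advancing time (a new reading comes with each control period).
- env.get_image(name): name is "side" or "top" or "wrist"; returns a dict with "pixels" (480x640x3 uint8, red, green, blue), "K" (3x3 intrinsics, pixels), "extrinsics" (4x4, takes a point from world to camera coordinates). Camera axes: x right, y down, z forward; pixel columns grow to the right and rows downward; lengths in m; the calibration is good to about 2 mm. A picture is of the moment at which its call begins. There is no depth.
- env.close_job(): hands the job in; it is judged then, once.
The state is a dict: "time_s": time; "q": joint angles; "qvel": joint speeds; "joint_efforts": joint torques, N m; "position": TCP position; "tool_rot": TCP orientation; "ft_force": force on the tool from outside, world axes, zero at the start; "wrist_torque": the same for the moment, N m; "grip_width": finger opening in m; "gripper_force": force on a finger pad.
Only numpy, scipy, OpenCV 4.12 (cv2) and the standard library are available. Lean on these libraries where they do the work, as an engineer would, in place of code of your own. Each camera call takes 0.05 s, during which the arm holds its last target. There are 200 camera calls.

## Task

The four trigger-spray bottles have been put back in the wrong bins. Using the empty drip tray to park a bottle and make room, swap them round until each stands upright on the floor of the clear bin with its own colour of lip and label. Keep the bottles upright, set each one down before letting go rather than dropping it, and leave the tub of dishwasher tablets where it is.

Things in the scene. Friction and masses are not known exactly. Their poses are not given: they have to be found in the camera images.
- spray_red: Trigger-spray bottle, red head and label, 0.2-0.36 kg, upright. Origin: centre of underside; z up, x to the nozzle. Milky body 60 mm dia., 80 mm high, then a taper to a 31 mm grey collar (105-122 mm high). Red head: flat-sided, 24 mm wide (y), x -31 to 43 mm, 126-156 mm high: grip it across y, above the axis, 146 mm up. Nozzle to x 53; trigger x 30-48, 92-130 mm high.
- spray_blue: Trigger-spray bottle, blue head and label, 0.2-0.36 kg, upright. Origin: centre of underside; z up, x to the nozzle. Milky body 60 mm dia., 80 mm high, then a taper to a 31 mm grey collar (105-122 mm high). Blue head: flat-sided, 24 mm wide (y), x -31 to 43 mm, 126-156 mm high: grip it across y, above the axis, 146 mm up. Nozzle to x 53; trigger x 30-48, 92-130 mm high.
- spray_green: Trigger-spray bottle, green head and label, 0.2-0.36 kg, upright. Origin: centre of underside; z up, x to the nozzle. Milky body 60 mm dia., 80 mm high, then a taper to a 31 mm grey collar (105-122 mm high). Green head: flat-sided, 24 mm wide (y), x -31 to 43 mm, 126-156 mm high: grip it across y, above the axis, 146 mm up. Nozzle to x 53; trigger x 30-48, 92-130 mm high.
- spray_yellow: Trigger-spray bottle, yellow head and label, 0.2-0.36 kg, upright. Origin: centre of underside; z up, x to the nozzle. Milky body 60 mm dia., 80 mm high, then a taper to a 31 mm grey collar (105-122 mm high). Yellow head: flat-sided, 24 mm wide (y), x -31 to 43 mm, 126-156 mm high: grip it across y, above the axis, 146 mm up. Nozzle to x 53; trigger x 30-48, 92-130 mm high.
- bin_red: Clear square bin with a red lip and red label plates, fixed to the surface. Origin: centre of its underside, z up. 92 x 92 mm outside, 100 x 100 mm over the lip, 60 mm high; opening 84 x 84 mm; inner floor 4 mm above the origin. It has room for one bottle only.
- bin_blue: Clear square bin with a blue lip and blue label plates, fixed to the surface. Origin: centre of its underside, z up. 92 x 92 mm outside, 100 x 100 mm over the lip, 60 mm high; opening 84 x 84 mm; inner floor 4 mm above the origin. It has room for one bottle only.
- bin_green: Clear square bin with a green lip and green label plates, fixed to the surface. Origin: centre of its underside, z up. 92 x 92 mm outside, 100 x 100 mm over the lip, 60 mm high; opening 84 x 84 mm; inner floor 4 mm above the origin. It has room for one bottle only.
- bin_yellow: Clear square bin with a yellow lip and yellow label plates, fixed to the surface. Origin: centre of its underside, z up. 92 x 92 mm outside, 100 x 100 mm over the lip, 60 mm high; opening 84 x 84 mm; inner floor 4 mm above the origin. It has room for one bottle only.
- tray: Low dark-grey square drip tray, empty at the start, fixed. Origin: centre of its underside. 104 x 104 mm outside, 96 x 96 mm inside, rim 10 mm high, floor 4 mm above the origin. Free parking spot for one bottle.
- tab_tub: Clear open square tub full of white dishwasher tablets, 96 x 96 x 75 mm, 0.6 kg, loose; origin: centre of its underside. A bystander: leave it where it is.

How it is judged (in metres and radians):
On the way:
1. a bottle is parked upright on the drip tray (((horizontal distance between spray_red and tray below 0.035 m and height (world z) of spray_red below 0.012 m and angle between spray_red's own z axis and vertical below 0.12 rad) or (horizontal distance between spray_blue and tray below 0.035 m and height (world z) of spray_blue below 0.012 m and angle between spray_blue's own z axis and vertical below 0.12 rad) or (horizontal distance between spray_green and tray below 0.035 m and height (world z) of spray_green below 0.012 m and angle between spray_green's own z axis and vertical below 0.12 rad) or (horizontal distance between spray_yellow and tray below 0.035 m and height (world z) of spray_yellow below 0.012 m and angle between spray_yellow's own z axis and vertical below 0.12 rad))), for 0.2 s.
At the end, for the whole second after the job is handed in: Each of the four bottles stands at rest in the bin of its own colour: axis within 22 mm of the bin's centre, underside less than 12 mm above the surface, leaning less than 0.12 rad; the tub is within 30 mm of where it was (horizontal distance between spray_red and bin_red below 0.022 m and height (world z) of each of spray_red, spray_blue, spray_green, spray_yellow below 0.012 m and angle between each of spray_red, spray_blue, spray_green, spray_yellow's own z axis and vertical below 0.12 rad and linear speed of each of spray_red, spray_blue, spray_green, spray_yellow below 0.02 m/s and horizontal distance between spray_blue and bin_blue below 0.022 m and horizontal distance between spray_green and bin_green below 0.022 m and horizontal distance between spray_yellow and bin_yellow below 0.022 m and distance of tab_tub from where it was at the start of the episode below 0.03 m); the robot touches nothing.
It fails at once if the tub of tablets is pushed more than 30 mm or tipped (distance of tab_tub from where it was at the start of the episode above 0.03 m or angle between tab_tub's own z axis and vertical above 0.3 rad).
It fails at once if a bottle tips over (leans more than 0.7 rad) (angle between any of spray_red, spray_blue, spray_green, spray_yellow's own z axis and vertical above 0.7 rad).
It fails at once if a bottle is let go with its underside more than 50 mm above the surface ((height (world z) of spray_red above 0.05 m and contact force between spray_red and the fingers below 0.05 N) or (height (world z) of spray_blue above 0.05 m and contact force between spray_blue and the fingers below 0.05 N) or (height (world z) of spray_green above 0.05 m and contact force between spray_green and the fingers below 0.05 N) or (height (world z) of spray_yellow above 0.05 m and contact force between spray_yellow and the fingers below 0.05 N)).
It also fails if it takes over 131 s, if anything falls off the work surface, if the arm or the gripper's body presses on something with over 40 N, if the wrist force passes 120 N, or if a joint passes its speed limit or range.

## Working session

There is one attempt and no reset: what is moved stays moved. The work goes in short steps, Python scripts to look and compute and a shell command to move; the robot and the scene stay as the last step left them, time stands still between calls to the robot, and variables do not carry over. Pictures are saved under pics/ and viewed, at most 14 in all, crops included, and the job is handed in when it is done.

```bash
ls; mkdir -p pics; python3 - <<'E'
from rig import env
import cv2,numpy as np
o=env.observe();print(o['time_s'],o['position'],np.round(o['tool_rot'],3))
for n in['top','side']:
    d=env.get_image(n);cv2.imwrite(f'pics/{n}0.png',d['pixels'][:,:,::-1]);print(d['K'],np.round(d['extrinsics'],3))
E
```

```text
nudge.py
pics
rig.py
0.0 [0.2255028  0.50134137 0.24167108] [[-0.912  0.41  -0.001]
 [ 0.41   0.912 -0.001]
 [ 0.    -0.001 -1.   ]]
[[532.77189929   0.         311.52551082]
 [  0.         532.77189929 243.96870708]
 [  0.           0.           1.        ]] [[ 0.014 -1.    -0.021  0.003]
 [-0.989 -0.011 -0.149  0.557]
 [ 0.149  0.022 -0.989  0.736]
 [ 0.     0.     0.     1.   ]]
[[446.01139093   0.         314.63606431]
 [  0.         446.01139093 242.86623956]
 [  0.           0.           1.        ]] [[-0.706 -0.708 -0.009  0.392]
 [-0.377  0.386 -0.842  0.23 ]
 [ 0.6   -0.591 -0.539  0.403]
 [ 0.     0.     0.     1.   ]]
```

View pics/top0.png

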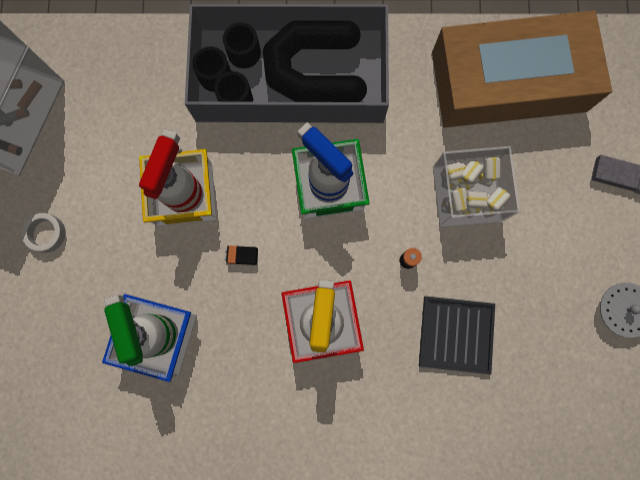

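View pics/side0.png

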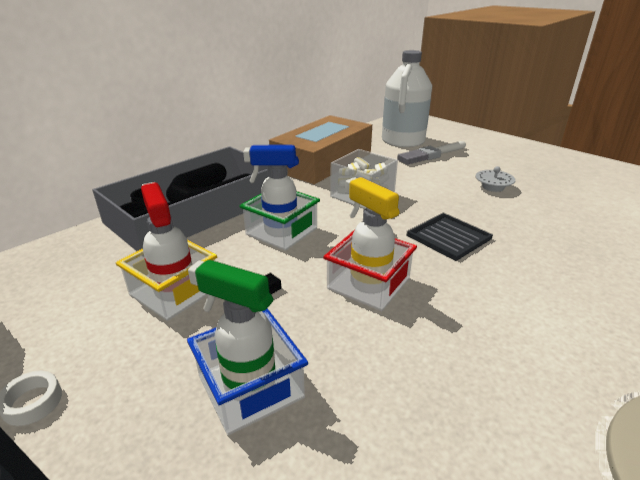

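The bins at (175,185) yellow, (330,177) green, (147,338) blue and (323,322) red hold the red, blue, green and yellow bottles respectively, so this is two swaps. The tray is at (457,335) and the tub at (478,185). Next I measure.

```bash
cat > h.py <<'E'
import cv2,numpy as np
from rig import env
def grab(n):
    d=env.get_image(n);d['P']=d['K']@d['extrinsics'][:3];return d
def plane(d,uv,z):   # pixels -> world points at height z
    R,t=d['extrinsics'][:3,:3],d['extrinsics'][:3,3];C=-R.T@t
    uv=np.atleast_2d(uv).astype(float);r=np.c_[uv,np.ones(len(uv))]@np.linalg.inv(d['K']).T@R
    return C+r*((z-C[2])/r[:,2])[:,None]
def tri(a,ua,b,ub):
    X=cv2.triangulatePoints(a['P'],b['P'],np.array(ua,float).reshape(2,1),np.array(ub,float).reshape(2,1)).ravel();return X[:3]/X[3]
HUE={'red':(174,5),'yellow':(19,31),'green':(45,75),'blue':(105,125)}
def mask(d,c,vmin=60,smin=150):
    h=cv2.cvtColor(d['pixels'],cv2.COLOR_RGB2HSV);lo,hi=HUE[c]
    H=h[...,0];m=((H>=lo)&(H<=hi)) if lo<hi else ((H>=lo)|(H<=hi))
    return (m&(h[...,1]>=smin)&(h[...,2]>=vmin)).astype(np.uint8)
def comps(m,amin=60):
    n,l,s,c=cv2.connectedComponentsWithStats(m)
    return [(i,s[i],c[i],np.argwhere(l==i)[:,::-1]) for i in sorted(range(1,n),key=lambda i:-s[i][4]) if s[i][4]>amin]
E
python3 - <<'E'
from h import *
D={n:grab(n) for n in['top','side']}
for n,d in D.items():
    h=cv2.cvtColor(d['pixels'],cv2.COLOR_RGB2HSV)
    for c in HUE:
        for i,s,ce,p in comps(mask(d,c)):
            v=h[p[:,1],p[:,0],2]; print(n,c,s.tolist(),ce.round(1),np.percentile(v,[5,25,50,75,95]))
t=D['top']['pixels']
cr=[cv2.resize(t[y:y+80,x:x+100],(400,300),interpolation=cv2.INTER_NEAREST)for x,y in((125,125),(290,118),(85,290),(280,275))]
cv2.imwrite('pics/cr.png',np.vstack([np.hstack(cr[:2]),np.hstack(cr[2:])])[:,:,::-1])
E
```

```text
top red [139, 136, 40, 63, 1374] [158.4 166.3] [ 63.  74. 145. 157. 158.]
top red [282, 281, 82, 82, 724] [322.  324.8] [100. 152. 161. 164. 166.]
top red [167, 175, 30, 33, 131] [187.9 195.8] [ 63.   65.   66.   73.  101.5]
top red [178, 184, 24, 28, 87] [193.5 201.7] [63. 64. 66. 67. 69.]
top yellow [310, 288, 25, 64, 1210] [321.6 319.2] [105. 165. 190. 191. 192.]
top yellow [141, 149, 71, 75, 844] [184.5 199.8] [ 78. 112. 173. 187. 191.]
top yellow [139, 155, 11, 23, 70] [141.8 163.3] [165.   181.   184.   186.   187.55]
top green [105, 303, 32, 60, 1103] [120.2 332.2] [ 69.1  92.   99.  101.  103. ]
top green [292, 139, 77, 75, 561] [331.9 181.4] [ 65. 100. 105. 110. 121.]
top blue [302, 127, 51, 55, 1143] [328.1 153.3] [ 63.  105.5 140.  142.  145. ]
top blue [103, 294, 88, 88, 714] [158.4 341.7] [ 80.95 130.   140.   142.   145.  ]
side red [141, 182, 30, 45, 870] [155.8 204.4] [ 98.   121.   136.   197.75 203.  ]
side red [323, 231, 94, 51, 583] [365.7 262.4] [111.1 120.  182.  202.  208.9]
side red [145, 252, 46, 22, 400] [169.5 266.3] [ 88.95 109.   118.   122.   124.  ]
sid
[... 473 characters left out ...]
 236.3]
side green [196, 260, 77, 52, 2465] [234.  284.9] [ 70.  79.  81. 130. 135.]
side green [217, 346, 56, 27, 522] [246.3 363.2] [67. 76. 79. 81. 83.]
side green [240, 198, 80, 26, 269] [280.6 211.9] [ 72.  77.  85. 113. 138.]
side green [292, 212, 20, 25, 265] [301.5 224. ] [69.  70.  71.  71.  73.8]
side green [222, 375, 21, 14, 100] [230.2 382.6] [76.95 78.   79.   81.   87.  ]
side blue [187, 309, 121, 96, 1167] [245.7 369.6] [102. 111. 176. 184. 189.]
side blue [250, 145, 49, 23, 911] [273.6 155. ] [ 99.  109.  111.  135.5 178. ]
side blue [240, 379, 50, 40, 889] [264.9 398.2] [103. 104. 105. 105. 106.]
side blue [262, 199, 35, 14, 253] [278.8 206.9] [ 91.  101.  107.  110.  111.4]
```

View pics/cr.png

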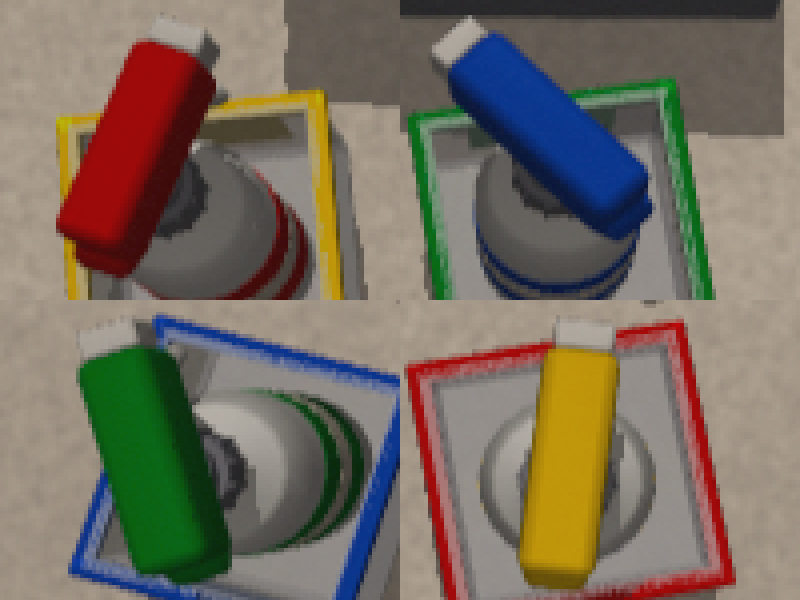

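The crops show clean bright top faces on the heads, each with a white nozzle marking the +x end. The lips are outlined clearly, and the heads cover only parts of their upper sides.

```bash
cat > m.py <<'E'
from h import *
VT={'red':130,'yellow':178,'green':88,'blue':125}; VS={'red':175,'yellow':205,'green':110,'blue':130}
def rect(p): return cv2.minAreaRect(p[:,:2].astype(np.float32)*1000)
def head(d,c,z=.16):
    i,s,ce,p=max(comps(mask(d,c,VT[c])),key=lambda k:cv2.minAreaRect(k[3].astype(np.float32))and k[1][4]/(k[1][2]*k[1][3]))
    w=plane(d,p,z); (cx,cy),sz,_=rect(w); q=w[:,:2]-w[:,:2].mean(0); a=np.linalg.svd(q,full_matrices=False)[2][0]
    return p.mean(0),np.array([cx,cy])/1000,sz,a
if __name__=='__main__':
    t,s=grab('top'),grab('side')
    for c in HUE:
        pc,ctr,sz,a=head(t,c)
        ps=max(comps(mask(s,c,VS[c])),key=lambda k:k[1][4]/(k[1][2]*k[1][3]) if k[1][1]<300 else 0)
        ps=[k for k in comps(mask(s,c)) if k[1][4]>800][0] if c!='blue' else [k for k in comps(mask(s,c)) if k[2][1]<200][0]
        v=s['pixels'][ps[3][:,1],ps[3][:,0]].max(1);pt=ps[3][v>=VS[c]]
        X=tri(t,pc,s,pt.mean(0))
        if a[0]<0:a=-a   # nozzles all point to +x (image up)
        ax=ctr-0.006*a
        print(c,'top face',ctr.round(4),np.round(sz,1),'tri',X.round(4),'yaw',np.degrees(np.arctan2(a[1],a[0])).round(1),'axis',ax.round(4))
    for c in HUE:
        out=[]
        for d,n in((t,'t'),(s,'s')):
            ks=comps(mask(d,c))
            hd=max(ks,key=lambda k:k[1][4]/(k[1][2]*k[1][3])*(k[1][4]>800))
            lips=[k for k in ks if k[1][4]/(k[1][2]*k[1][3])<.25 and k[1][4]>200]
            L=lips[0]; pts=np.vstack([k[3] for k in ks if (k is L) or (c=='yellow' and ((n=='t' and k[1][4]==70) or (n=='s' and k[1][4]==95)))])
            hu=cv2.convexHull(pts.astype(np.int32)); M=cv2.moments(hu); out.append((M['m10']/M['m00'],M['m01']/M['m00']))
            r=rect(plane(d,pts,.06)); print(c,n,'bin',np.round(r[0],1),np.round(r[1],1),round(r[2],1))
        print('   tri',tri(t,out[0],s,out[1]).round(4))
    for n,d,z,(x0,y0,x1,y1) in(('top',t,.01,(405,285,510,385)),('side',s,.01,(398,205,500,265))):
        g=d['pixels'][y0:y1,x0:x1].max(2); k=comps((g<75).astype(np.uint8))[0]; p=k[3]+[x0,y0]
        r=rect(plane(d,p,z));print('tray',n,k[1],np.round(r[0],1),np.round(r[1],1),round(r[2],1))
E
python3 m.py
```

```text
red top face [0.6435 0.2072] [19.5 68.9] tri [0.6444 0.2085 0.1564] yaw -18.8 axis [0.6378 0.2092]
yellow top face [ 0.4505 -0.0063] [16.7 68. ] tri [ 0.4501 -0.0063  0.1563] yaw -6.0 axis [ 0.4445 -0.0056]
green top face [0.4294 0.2398] [69.2 20.6] tri [0.4291 0.2404 0.1564] yaw 19.6 axis [0.4238 0.2378]
blue top face [ 0.6616 -0.0105] [68.  18.3] tri [ 0.6624 -0.011   0.1557] yaw 45.3 axis [ 0.6574 -0.0148]
red t bin [445.9  -6.3] [99.  99.5] 10.6
red s bin [443.6  -1.6] [100.7 103.6] 10.8
   tri [ 0.4456 -0.0062  0.0514]
yellow t bin [636.6 209.9] [106.2 100. ] 6.9
yellow s bin [634.5 212.9] [104.1 101.5] 6.9
   tri [0.6395 0.2128 0.051 ]
green t bin [655.1 -15.6] [99.5 99. ] 9.0
green s bin [651.   -9.6] [103.3 101.6] 9.3
   tri [ 0.6587 -0.0162  0.0436]
blue t bin [420.3 238.7] [99.8 98.6] 75.7
blue s bin [417.3 241.1] [ 98.9 102.2] 75.7
   tri [0.4195 0.2412 0.052 ]
tray top [  14   12   76   78 4561] [ 428.9 -205.3] [105.8 102.9] 84.6
tray side [   9    8   85   48 1792] [ 424.9 -196.9] [113.4 108.8] 84.7
```

```bash
cat > plan.py <<'E'
import sys,numpy as np
from rig import env
# args: x y z bottle_yaw : turn about tool z (nearest half turn), then shift along tool axes after that turn
def step(R,p,x,y,z,yaw=None):
    T=0.
    if yaw is not None and yaw>-900:
        a=np.degrees(np.arctan2(R[1,1],R[0,1])); T=-((yaw+90-a+90)%180-90)
    c,s=np.cos(np.radians(T)),np.sin(np.radians(T)); R2=R@np.array([[c,-s,0],[s,c,0],[0,0,1]])
    d=R2.T@(np.array([x,y,z])-p); print('turn %.2f'%T,'shift',d.round(4),'horiz %.3f'%np.hypot(*d[:2])); return R2,np.array([x,y,z])
o=env.observe();R,p=np.array(o['tool_rot']),np.array(o['position'])
print('t',o['time_s'],p.round(4),'q6 %.1f'%o['q'][5],'w %.4f'%o['grip_width'])
for a in sys.argv[1:]: R,p=step(R,p,*map(float,a.split(',')))
E
python3 plan.py .4445,-.0056,.242,-6 .4445,-.0056,.142
```

```text
t 0.3 [0.2256 0.5015 0.2421] q6 -12.3 w 0.0852
turn -18.22 shift [-2.707e-01 -4.814e-01  3.000e-04] horiz 0.552
turn 0.00 shift [-0.   0.   0.1] horiz 0.000
```
turn -18.22 over 3 rows (-6.07 each). shift 12 rows: -.02256,-.04012.

Careful with the scale: shifts go in shares of 50 mm and turns go in units of 2 degrees. That gives: -0.04 m is -0.8, -0.0225 m is -0.45, -6.07 degrees is -3.035.

```bash
python3 nudge.py '[[0, 0, 0, -3.035, 0.06], [0, 0, 0, -3.035, 0.06], [0, 0, 0, -3.04, 0.06], [-0.45, -0.8, 0, 0, 0.06], [-0.45, -0.8, 0, 0, 0.06], [-0.45, -0.8, 0, 0, 0.06], [-0.45, -0.8, 0, 0, 0.06], [-0.45, -0.8, 0, 0, 0.06], [-0.45, -0.8, 0, 0, 0.06], [-0.45, -0.8, 0, 0, 0.06]]' 60; python3 nudge.py '[[-0.45, -0.8, 0, 0, 0.06], [-0.45, -0.8, 0, 0, 0.06], [-0.45, -0.8, 0, 0, 0.06], [-0.45, -0.8, 0, 0, 0.06], [-0.45, -0.8, 0, 0, 0.06], [0, 0, 0, 0, 0.06], [0, 0, 0, 0, 0.06], [0, 0, 0, 0, 0.06]]'; python3 plan.py .4445,-.0056,.242,-6 .4445,-.0056,.142;python3 - <<'E'
from h import *
cv2.imwrite('pics/w1.png',grab('wrist')['pixels'][:,:,::-1])
E
```

```text
time_s: 1.3
position: [0.3533, 0.2049, 0.2425]
tool_rot: [[-0.995, 0.104, 0.0], [0.104, 0.995, 0.0], [-0.0, 0.0, -1.0]]
ft_force: [1.3, 0.5, -0.2]
grip_width: 0.0603
gripper_force: 0.0
time_s: 2.1
position: [0.4435, -0.0033, 0.2423]
tool_rot: [[-0.995, 0.104, -0.0], [0.104, 0.995, 0.0], [0.0, 0.0, -1.0]]
ft_force: [0.1, -0.5, -0.4]
grip_width: 0.06
gripper_force: 0.0
t 2.1 [ 0.4435 -0.0033  0.2423] q6 -99.8 w 0.0600
turn 0.04 shift [-0.0012 -0.0022  0.0003] horiz 0.003
turn 0.00 shift [-0.  -0.   0.1] horiz 0.000
```

View pics/w1.png

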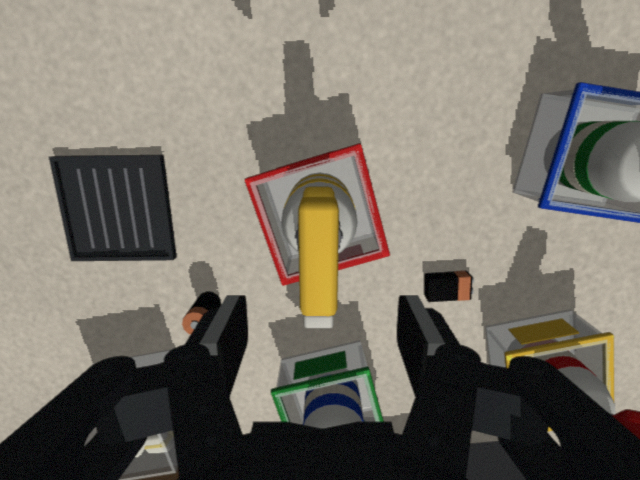

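The wrist view shows the yellow head (columns 302–337, rows 190–315) centred and parallel between the jaws (240–404). I'll descend and grasp.

In the tool's units: 0.03 m is 0.6, 0.025 m is 0.5.

```bash
python3 nudge.py '[[-0.02, -0.04, 0.5, 0, 0.06], [0, 0, 0.6, 0, 0.06], [0, 0, 0.6, 0, 0.06], [0, 0, 0.3, 0, 0.06], [0, 0, 0, 0, 0.06], [0, 0, 0, 0, 0.0], [0, 0, 0, 0, 0.0], [0, 0, 0, 0, 0.0], [0, 0, 0, 0, 0.0], [0, 0, 0, 0, 0.0]]' 60;  python3 nudge.py '[[0, 0, -0.2, 0, 0], [0, 0, -0.2, 0, 0]]'; python3 plan.py .429,-.205,.232 .429,-.205,.142
```

```text
time_s: 3.15
position: [0.4454, -0.0061, 0.1436]
tool_rot: [[-0.995, 0.105, 0.003], [0.105, 0.995, -0.0], [-0.003, -0.0, -1.0]]
ft_force: [0.2, 1.2, 6.0]
grip_width: 0.0229
gripper_force: 60.0
time_s: 3.35
position: [0.4445, -0.0061, 0.1631]
tool_rot: [[-0.995, 0.105, -0.001], [0.105, 0.995, 0.0], [0.001, -0.0, -1.0]]
ft_force: [0.7, -0.3, -3.5]
grip_width: 0.0227
gripper_force: 59.0
t 3.35 [ 0.4445 -0.0061  0.1631] q6 -100.1 w 0.0227
turn 0.00 shift [-0.0053 -0.1994 -0.0689] horiz 0.200
turn 0.00 shift [-0.0001  0.      0.09  ] horiz 0.000
```

```bash
python3 nudge.py '[[0, 0, -0.6, 0, 0], [0, 0, -0.8, 0, 0], [0, -0.4, 0, 0, 0], [-0.02, -0.6, 0, 0, 0], [-0.02, -0.8, 0, 0, 0], [-0.02, -0.8, 0, 0, 0], [-0.02, -0.8, 0, 0, 0], [-0.02, -0.4, 0, 0, 0], [0, -0.19, 0, 0, 0], [0, 0, 0, 0, 0]]';  python3 nudge.py '[[0, 0, 0, 0, 0], [0, 0, 0.4, 0, 0], [0, 0, 0.5, 0, 0], [0, 0, 0.4, 0, 0], [0, 0, 0.3, 0, 0], [0, 0, 0.1, 0, 0], [0, 0, 0, 0, 0]]'; python3 plan.py .429,-.205,.142
python3 - <<'E'
from h import *
a=np.vstack([grab('side')['pixels'][150:350,250:560]])
cv2.imwrite('pics/s1.png',cv2.resize(a,(775,500))[:,:,::-1])
E
```

```text
time_s: 4.35
position: [0.4287, -0.2055, 0.2326]
tool_rot: [[-0.994, 0.106, -0.0], [0.106, 0.994, 0.0], [0.0, 0.0, -1.0]]
ft_force: [0.3, 0.7, -2.2]
grip_width: 0.0232
gripper_force: 59.9
time_s: 5.05
position: [0.429, -0.2042, 0.1473]
tool_rot: [[-0.995, 0.103, -0.001], [0.103, 0.995, 0.001], [0.001, 0.001, -1.0]]
ft_force: [0.4, 1.0, -2.7]
grip_width: 0.0231
gripper_force: 59.9
t 5.05 [ 0.429  -0.2042  0.1473] q6 -123.8 w 0.0231
turn 0.00 shift [-0.0001 -0.0008  0.0053] horiz 0.001
```

View pics/s1.png

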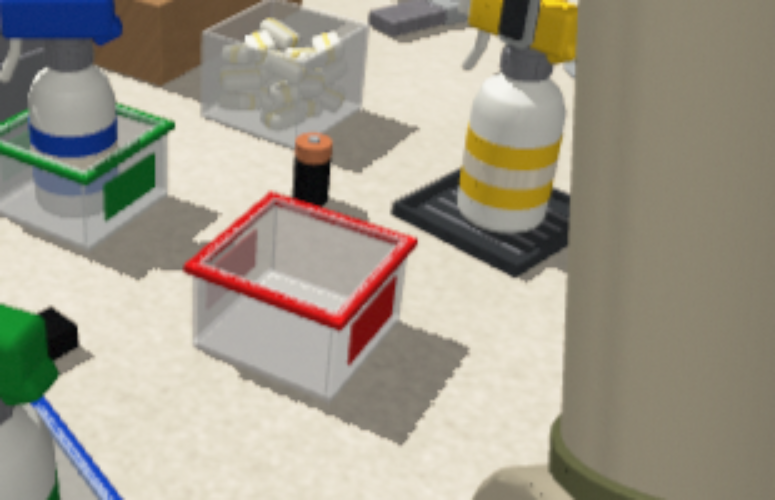

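Yellow hangs upright over the tray (crop 510,190), a few mm above it. I'll lower it until it touches, then release.

```bash
python3 nudge.py '[[0, -0.02, 0.06, 0, 0], [0, 0, 0.04, 0, 0], [0, 0, 0, 0, 0], [0, 0, 0, 0, 0]]'; python3 nudge.py '[[0, 0, 0, 0, 0.06], [0, 0, 0, 0, 0.06], [0, 0, 0, 0, 0.06], [0, 0, 0, 0, 0.06], [0, 0, -0.6, 0, 0.06], [0, 0, -0.8, 0, 0.06], [0, 0, -0.6, 0, 0.06]]'; python3 plan.py .6378,.2092,.245,-18.8 .6378,.2092,.142 .638,.209,.232 .4455,-.006,.232
python3 m.py | head -2
```

```text
time_s: 5.5
position: [0.4291, -0.2063, 0.1435]
tool_rot: [[-0.995, 0.105, 0.002], [0.105, 0.995, -0.001], [-0.002, -0.001, -1.0]]
ft_force: [-1.6, 1.2, 5.6]
grip_width: 0.0229
gripper_force: 61.3
time_s: 6.2
position: [0.4289, -0.2062, 0.2443]
tool_rot: [[-0.995, 0.105, 0.001], [0.105, 0.995, -0.001], [-0.001, -0.001, -1.0]]
ft_force: [0.3, -0.5, -0.1]
grip_width: 0.0603
gripper_force: 0.0
t 6.2 [ 0.4289 -0.2062  0.2443] q6 -124.0 w 0.0603
turn 12.79 shift [-0.0639  0.4605 -0.0008] horiz 0.465
turn 0.00 shift [1.00e-04 0.00e+00 1.03e-01] horiz 0.000
turn 0.00 shift [-0.0004 -0.0002 -0.09  ] horiz 0.000
turn 0.00 shift [ 0.1129 -0.2656 -0.    ] horiz 0.289
red top face [0.6434 0.2072] [19.6 68.9] tri [0.6443 0.2084 0.1561] yaw -18.8 axis [0.6378 0.2091]
yellow top face [ 0.4074 -0.2035] [16.5 13.2] tri [ 0.4153 -0.1984  0.1638] yaw 88.4 axis [ 0.4072 -0.2095]
```

In the tool's units: -0.0064 m is -0.128, 0.046 m is 0.92, 6.4 degrees is 3.2.

```bash
python3 nudge.py '[[0, 0, 0, 3.2, 0.06], [0, 0, 0, 3.2, 0.06], [-0.128, 0.92, 0, 0, 0.06], [-0.128, 0.92, 0, 0, 0.06], [-0.128, 0.92, 0, 0, 0.06], [-0.128, 0.92, 0, 0, 0.06], [-0.128, 0.92, 0, 0, 0.06], [-0.128, 0.92, 0, 0, 0.06], [-0.128, 0.92, 0, 0, 0.06], [-0.128, 0.92, 0, 0, 0.06]]' 60; python3 nudge.py '[[-0.128, 0.92, 0, 0, 0.06], [-0.128, 0.92, 0, 0, 0.06], [0, 0, 0, 0, 0.06], [0, 0, 0, 0, 0.06], [0, 0, 0, 0, 0.06]]'; python3 plan.py .6378,.2092,.242,-18.8
```

```text
time_s: 7.3
position: [0.5962, 0.1277, 0.2413]
tool_rot: [[-0.947, 0.322, -0.001], [0.322, 0.947, -0.0], [0.001, -0.001, -1.0]]
ft_force: [1.3, -0.7, 0.3]
grip_width: 0.0597
gripper_force: 0.0
time_s: 7.8
position: [0.6374, 0.2078, 0.2418]
tool_rot: [[-0.946, 0.323, -0.001], [0.323, 0.946, -0.0], [0.001, -0.001, -1.0]]
ft_force: [0.3, 0.2, -1.2]
grip_width: 0.0603
gripper_force: 0.0
t 7.8 [0.6374 0.2078 0.2418] q6 -63.2 w 0.0603
turn -0.05 shift [ 0.      0.0015 -0.0002] horiz 0.001
```

In the tool's units: 0.03 m is 0.6, 0.025 m is 0.5.

```bash
python3 nudge.py '[[0, 0.02, 0.5, 0, 0.06], [0, 0, 0.6, 0, 0.06], [0, 0, 0.6, 0, 0.06], [0, 0, 0.3, 0, 0.06], [0, 0, 0, 0, 0.06], [0, 0, 0, 0, 0.0], [0, 0, 0, 0, 0.0], [0, 0, 0, 0, 0.0], [0, 0, 0, 0, 0.0], [0, 0, 0, 0, 0.0]]' 60;  python3 nudge.py '[[0, 0, -0.2, 0, 0], [0, 0, -0.2, 0, 0], [0, 0, -0.6, 0, 0], [0, 0, -0.8, 0, 0], [0, 0, 0, 0, 0], [0, 0, 0, 0, 0]]'; python3 plan.py .4455,-.006,.232 .4455,-.006,.142
```

```text
time_s: 8.8
position: [0.6386, 0.2096, 0.1441]
tool_rot: [[-0.947, 0.322, 0.003], [0.322, 0.947, 0.0], [-0.003, 0.001, -1.0]]
ft_force: [0.7, -1.1, 6.0]
grip_width: 0.0231
gripper_force: 60.3
time_s: 9.4
position: [0.6379, 0.2098, 0.2331]
tool_rot: [[-0.947, 0.322, 0.001], [0.322, 0.947, 0.0], [-0.001, 0.001, -1.0]]
ft_force: [-0.3, -0.1, -3.5]
grip_width: 0.0233
gripper_force: 59.6
t 9.4 [0.6379 0.2098 0.2331] q6 -63.1 w 0.0233
turn 0.00 shift [ 0.1126 -0.2663  0.0009] horiz 0.289
turn 0.00 shift [ 0.0001 -0.0001  0.09  ] horiz 0.000
```

In the tool's units: -0.04 m is -0.8, -0.034 m is -0.68.

```bash
python3 nudge.py '[[0.14, -0.326, 0, 0, 0], [0.28, -0.68, 0, 0, 0], [0.34, -0.8, 0, 0, 0], [0.34, -0.8, 0, 0, 0], [0.34, -0.8, 0, 0, 0], [0.34, -0.8, 0, 0, 0], [0.28, -0.68, 0, 0, 0], [0.14, -0.32, 0, 0, 0], [0.06, -0.12, 0, 0, 0], [0, 0, 0, 0, 0]]';  python3 nudge.py '[[0, 0, 0, 0, 0], [0, 0, 0, 0, 0], [0, 0, 0, 0, 0]]'; python3 plan.py .4455,-.006,.232 .4455,-.006,.142
python3 - <<'E'
from h import *
a=np.vstack([grab('side')['pixels'][150:350,250:560]])
cv2.imwrite('pics/s2.png',cv2.resize(a,(775,500))[:,:,::-1])
E
```

```text
time_s: 10.4
position: [0.4447, -0.0061, 0.2318]
tool_rot: [[-0.946, 0.323, -0.001], [0.323, 0.946, 0.001], [0.001, 0.0, -1.0]]
ft_force: [0.1, 0.7, -3.9]
grip_width: 0.0231
gripper_force: 60.1
time_s: 10.7
position: [0.4455, -0.0054, 0.2321]
tool_rot: [[-0.947, 0.321, -0.0], [0.321, 0.947, 0.0], [0.0, 0.0, -1.0]]
ft_force: [1.1, -0.1, -3.2]
grip_width: 0.0232
gripper_force: 60.1
t 10.7 [ 0.4455 -0.0054  0.2321] q6 -87.3 w 0.0232
turn 0.00 shift [-0.0002 -0.0005  0.0001] horiz 0.001
turn 0.00 shift [-0.   -0.    0.09] horiz 0.000
```

View pics/s2.png

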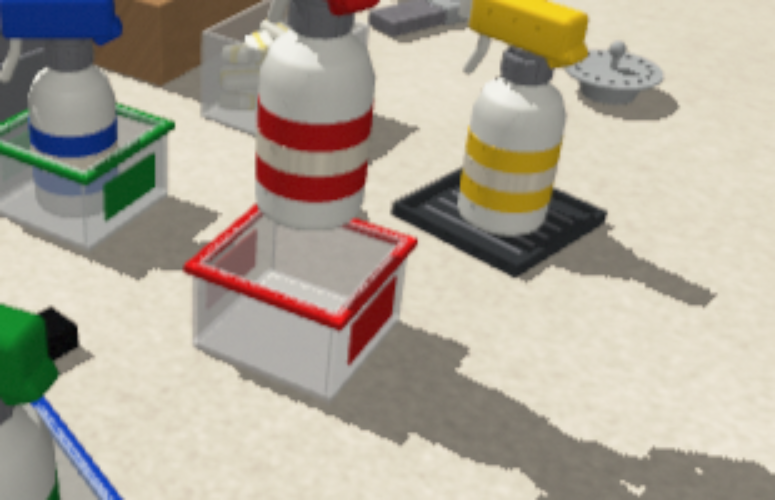

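Red hangs upright over the red bin (crop 315,225 above an opening centred on about 305,265), and yellow stands on the tray. Lowering red.

```bash
python3 nudge.py '[[0, 0, 0.4, 0, 0], [0, 0, 0.5, 0, 0], [0, 0, 0.4, 0, 0], [0, 0, 0.3, 0, 0], [0, 0, 0.1, 0, 0], [0, 0, 0.06, 0, 0], [0, 0, 0.04, 0, 0], [0, 0, 0, 0, 0], [0, 0, 0, 0, 0]]'; python3 plan.py .4455,-.006,.142
```

```text
time_s: 11.65
position: [0.4457, -0.006, 0.1441]
tool_rot: [[-0.947, 0.322, 0.002], [0.322, 0.947, -0.001], [-0.003, 0.0, -1.0]]
ft_force: [-2.8, 1.1, 9.3]
grip_width: 0.0226
gripper_force: 61.9
t 11.65 [ 0.4457 -0.006   0.1441] q6 -87.3 w 0.0226
turn 0.00 shift [ 0.0001 -0.0001  0.0021] horiz 0.000
```

In the tool's units: -0.04 m is -0.8, -0.03 m is -0.6.

```bash
python3 nudge.py '[[0, 0, 0, 0, 0.06], [0, 0, 0, 0, 0.06], [0, 0, 0, 0, 0.06], [0, 0, 0, 0, 0.06], [0, 0, -0.6, 0, 0.06], [0, 0, -0.8, 0, 0.06], [0, 0, -0.6, 0, 0.06], [0, 0, 0, 0, 0.06]]'; python3 plan.py .429,-.2063,.242,-6 .429,-.2063,.142
python3 m.py | head -2
```

```text
time_s: 12.45
position: [0.4465, -0.0063, 0.2459]
tool_rot: [[-0.947, 0.322, 0.007], [0.322, 0.947, -0.002], [-0.008, 0.0, -1.0]]
ft_force: [0.9, 0.2, -1.9]
grip_width: 0.0601
gripper_force: 0.0
t 12.45 [ 0.4465 -0.0063  0.2459] q6 -87.3 w 0.0601
turn -12.80 shift [-0.0034 -0.2007  0.0042] horiz 0.201
turn 0.00 shift [0.0008 0.0001 0.1   ] horiz 0.001Traceback (most recent call last):
  File "m.py", line 11, in <module>
    pc,ctr,sz,a=head(t,c)
                ~~~~^^^^^
  File "m.py", line 5, in head
    i,s,ce,p=max(comps(mask(d,c,VT[c])),key=lambda k:cv2.minAreaRect(k[3].astype(np.float32))and k[1][4]/(k[1][2]*k[1][3]))
             ~~~^^^^^^^^^^^^^^^^^^^^^^^^^^^^^^^^^^^^^^^^^^^^^^^^^^^^^^^^^^^^^^^^^^^^^^^^^^^^^^^^^^^^^^^^^^^^^^^^^^^^^^^^^^^
ValueError: max() iterable argument is empty
```

In the tool's units: -0.04 m is -0.8, -0.001 m is -0.02, -6.4 degrees is -3.2.

```bash
python3 nudge.py '[[0, 0, 0, -3.2, 0.06], [0, 0, 0, -3.2, 0.06], [-0.012, -0.8, 0, 0, 0.06], [-0.012, -0.8, 0, 0, 0.06], [-0.012, -0.8, 0, 0, 0.06], [-0.012, -0.8, 0, 0, 0.06], [-0.02, -0.8, 0, 0, 0.06], [0, 0, 0, 0, 0.06], [0, 0, 0, 0, 0.06], [0, 0, 0, 0, 0.06]]' 60; python3 plan.py .429,-.2063,.242,-6 .429,-.2063,.142
python3 - <<'E'
from m import *
t=grab('top');s=grab('side');print(head(t,'yellow'));print([(k[1].tolist()) for k in comps(mask(t,'red'))])
a=np.vstack([s['pixels'][100:400,200:600]])
cv2.imwrite('pics/s3.png',cv2.resize(a,(800,600))[:,:,::-1])
E
```

```text
time_s: 13.55
position: [0.4274, -0.2042, 0.2416]
tool_rot: [[-0.995, 0.104, -0.001], [0.104, 0.995, 0.001], [0.001, 0.001, -1.0]]
ft_force: [-0.0, 0.4, -0.3]
grip_width: 0.0599
gripper_force: 0.0
t 13.55 [ 0.4274 -0.2042  0.2416] q6 -123.9 w 0.0599
turn 0.04 shift [-0.0018 -0.0019 -0.0004] horiz 0.003
turn 0.00 shift [-0.0001 -0.0001  0.1   ] horiz 0.000
(array([490.2605364 , 313.36015326]), array([ 0.45639951, -0.20910104]), (16.263858795166016, 23.857818603515625), array([-0.99788777,  0.06496157]))
[[282, 281, 82, 82, 1923]]
```

View pics/s3.png

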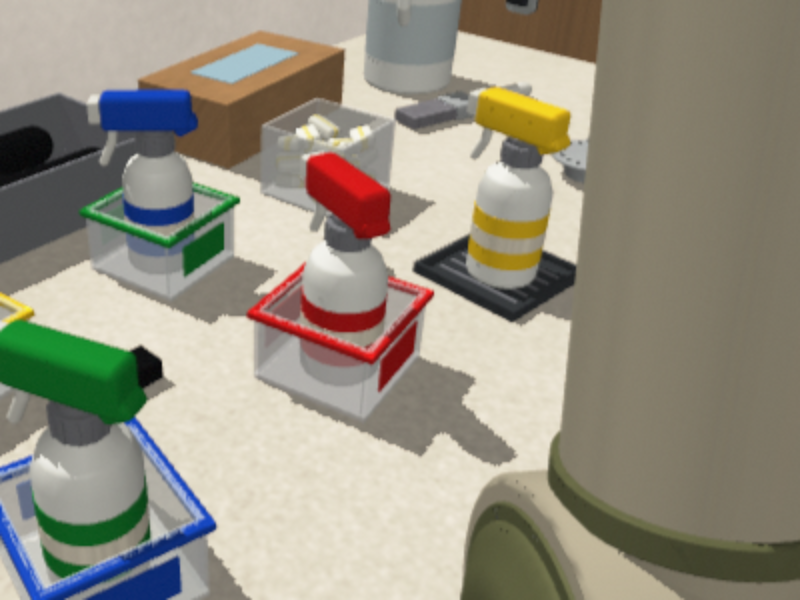

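Red stands upright in the red bin (crop 340,340), and yellow stands upright on the tray (510,215). I'll pick yellow up again.

```bash
python3 nudge.py '[[-0.04, -0.04, 0.5, 0, 0.06], [0, 0, 0.6, 0, 0.06], [0, 0, 0.6, 0, 0.06], [0, 0, 0.3, 0, 0.06], [0, 0, 0, 0, 0.06], [0, 0, 0, 0, 0.0], [0, 0, 0, 0, 0.0], [0, 0, 0, 0, 0.0], [0, 0, 0, 0, 0.0], [0, 0, 0, 0, 0.0]]' 60;  python3 nudge.py '[[0, 0, -0.2, 0, 0], [0, 0, -0.2, 0, 0], [0, 0, -0.6, 0, 0], [0, 0, -0.8, 0, 0], [0, 0, -0.6, 0, 0], [0, 0, -0.2, 0, 0], [0, 0, 0, 0, 0], [0, 0, 0, 0, 0]]'; python3 plan.py .555,-.11,.272 .555,.07,.272 .637,.21,.272 .637,.21,.142
```

```text
time_s: 14.65
position: [0.4299, -0.2074, 0.1435]
tool_rot: [[-0.995, 0.105, 0.002], [0.105, 0.995, -0.001], [-0.002, -0.001, -1.0]]
ft_force: [0.5, 2.2, 5.9]
grip_width: 0.0232
gripper_force: 59.5
time_s: 15.45
position: [0.4289, -0.2071, 0.2709]
tool_rot: [[-0.995, 0.105, -0.002], [0.105, 0.995, 0.002], [0.002, 0.001, -1.0]]
ft_force: [-0.4, -0.2, -4.3]
grip_width: 0.0228
gripper_force: 59.7
t 15.45 [ 0.4289 -0.2071  0.2709] q6 -124.0 w 0.0228
turn 0.00 shift [-0.1153  0.1097 -0.0012] horiz 0.159
turn 0.00 shift [0.0188 0.179  0.0003] horiz 0.180
turn 0.00 shift [-6.690e-02  1.478e-01  1.000e-04] horiz 0.162
turn 0.00 shift [-0.0003 -0.0002  0.13  ] horiz 0.000
```

```bash
python3 nudge.py '[[-0.306, 0.294, 0, 0, 0], [-0.5, 0.5, 0, 0, 0], [-0.5, 0.5, 0, 0, 0], [-0.5, 0.5, 0, 0, 0], [-0.5, 0.4, 0, 0, 0], [0.06, 0.7, 0, 0, 0], [0.08, 0.72, 0, 0, 0], [0.08, 0.72, 0, 0, 0], [0.08, 0.72, 0, 0, 0], [0.08, 0.72, 0, 0, 0]]';  python3 nudge.py '[[-0.268, 0.592, 0, 0, 0], [-0.268, 0.592, 0, 0, 0], [-0.268, 0.592, 0, 0, 0], [-0.268, 0.592, 0, 0, 0], [-0.18, 0.4, 0, 0, 0], [-0.08, 0.18, 0, 0, 0], [0, 0, 0.4, 0, 0], [0, 0, 0.4, 0, 0], [0, 0, 0, 0, 0], [0, 0, 0, 0, 0]]'; python3 plan.py  .637,.21,.232 .637,.21,.142
python3 - <<'E'
from m import *
t=grab('top');s=grab('side')
a=np.hstack([s['pixels'][120:360,50:350],t['pixels'][100:340,80:380]])
cv2.imwrite('pics/s4.png',cv2.resize(a,(800,320))[:,:,::-1])
E
```

```text
time_s: 16.45
position: [0.5547, 0.071, 0.2701]
tool_rot: [[-0.994, 0.105, -0.004], [0.105, 0.994, 0.0], [0.004, -0.0, -1.0]]
ft_force: [0.7, -0.5, -3.6]
grip_width: 0.023
gripper_force: 59.8
time_s: 17.45
position: [0.6369, 0.2087, 0.232]
tool_rot: [[-0.994, 0.105, -0.001], [0.105, 0.994, -0.0], [0.001, -0.0, -1.0]]
ft_force: [0.0, -0.1, -2.7]
grip_width: 0.0229
gripper_force: 59.8
t 17.45 [0.6369 0.2087 0.232 ] q6 -75.9 w 0.0229
turn 0.00 shift [0.     0.0013 0.    ] horiz 0.001
turn 0.00 shift [-0.0001  0.      0.09  ] horiz 0.000
```

View pics/s4.png

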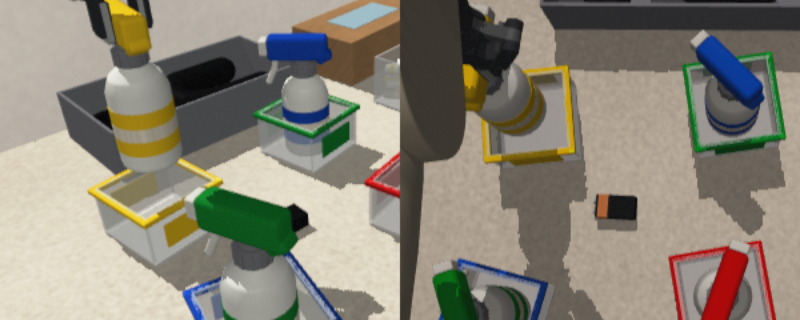

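Yellow hangs above the yellow bin (left crop 145,130 over 155,200) and looks clear of the lip. Lowering.

```bash
python3 nudge.py '[[0, 0.02, 0.4, 0, 0], [0, 0, 0.5, 0, 0], [0, 0, 0.4, 0, 0], [0, 0, 0.3, 0, 0], [0, 0, 0.1, 0, 0], [0, 0, 0.06, 0, 0], [0, 0, 0.04, 0, 0], [0, 0, 0, 0, 0], [0, 0, 0, 0, 0]]'; python3 plan.py .637,.21,.142
```

```text
time_s: 18.45
position: [0.6377, 0.2103, 0.1437]
tool_rot: [[-0.995, 0.105, 0.003], [0.105, 0.995, 0.0], [-0.003, 0.001, -1.0]]
ft_force: [0.9, 0.7, 1.1]
grip_width: 0.0233
gripper_force: 60.4
t 18.45 [0.6377 0.2103 0.1437] q6 -75.8 w 0.0233
turn 0.00 shift [ 0.0007 -0.0004  0.0017] horiz 0.001
```

In the tool's units: -0.04 m is -0.8, -0.03 m is -0.6.

```bash
python3 nudge.py '[[0, 0, 0.02, 0, 0], [0, 0, 0, 0, 0.06], [0, 0, 0, 0, 0.06], [0, 0, 0, 0, 0.06], [0, 0, 0, 0, 0.06], [0, 0, -0.6, 0, 0.06], [0, 0, -0.8, 0, 0.06], [0, 0, -0.6, 0, 0.06], [0, 0, 0, 0, 0.06], [0, 0, 0, 0, 0.06]]'; python3 plan.py .6574,-.0148,.242,45.3
```

```text
time_s: 19.45
position: [0.637, 0.2102, 0.2414]
tool_rot: [[-0.995, 0.105, 0.0], [0.105, 0.995, 0.0], [-0.0, 0.0, -1.0]]
ft_force: [0.1, 0.2, -1.2]
grip_width: 0.0598
gripper_force: 0.0
t 19.45 [0.637  0.2102 0.2414] q6 -75.8 w 0.0598
turn -51.30 shift [ 0.1456 -0.1727 -0.0006] horiz 0.226
```

In the tool's units: 8.58 degrees is 4.29.

```bash
python3 nudge.py '[[0, 0, 0, 4.29, 0.06], [0, 0, 0, 4.29, 0.06], [0, 0, 0, 4.29, 0.06], [0, 0, 0, 4.29, 0.06], [0, 0, 0, 4.29, 0.06], [0, 0, 0, 4.29, 0.06], [0, 0, 0, 4.29, 0.06], [0, 0, 0, 4.29, 0.06], [0, 0, 0, 4.29, 0.06], [0, 0, 0, 4.29, 0.06]]'; python3 nudge.py '[[0, 0, 0, 4.29, 0.06], [0, 0, 0, 4.29, 0.06], [0, 0, 0, 4.29, 0.06], [0, 0, 0, 4.29, 0.06], [0, 0, 0, 4.29, 0.06], [0, 0, 0, 0, 0.06], [0, 0, 0, 0, 0.06]]';python3 plan.py .6574,-.0148,.242,45.3
python3 - <<'E'
from m import *
t=grab('top');s=grab('side');print(head(t,'blue'))
E
```

```text
time_s: 20.45
position: [0.6367, 0.2101, 0.2394]
tool_rot: [[0.038, 0.999, -0.003], [0.999, -0.038, -0.0], [-0.001, -0.003, -1.0]]
ft_force: [0.1, -1.0, 0.3]
grip_width: 0.0599
gripper_force: 0.0
time_s: 21.15
position: [0.6368, 0.2102, 0.2401]
tool_rot: [[0.701, 0.714, -0.002], [0.714, -0.701, -0.0], [-0.002, -0.001, -1.0]]
ft_force: [0.2, -0.7, -0.3]
grip_width: 0.0602
gripper_force: 0.0
t 21.15 [0.6368 0.2102 0.2401] q6 52.6 w 0.0602
turn 0.23 shift [-0.1455  0.1729 -0.0018] horiz 0.226
(array([326.82382763, 148.8833967 ]), array([ 0.6617937 , -0.01034439]), (68.89610290527344, 19.22264289855957), array([-0.71091181, -0.70328117]))
```

```bash
python3 nudge.py '[[-0.486, 0.576, 0, 0.15, 0.06], [-0.486, 0.576, 0, 0, 0.06], [-0.486, 0.576, 0, 0, 0.06], [-0.486, 0.576, 0, 0, 0.06], [-0.486, 0.576, 0, 0, 0.06], [-0.486, 0.576, 0, 0, 0.06], [0, 0, 0, 0, 0.06], [0, 0, 0, 0, 0.06], [0, 0, 0, 0, 0.06]]'; python3 plan.py .6574,-.0148,.242,45
```

```text
time_s: 22.15
position: [0.6563, -0.0141, 0.2413]
tool_rot: [[0.706, 0.708, -0.0], [0.708, -0.706, 0.0], [0.0, -0.0, -1.0]]
ft_force: [-1.0, -0.4, -0.1]
grip_width: 0.0601
gripper_force: 0.0
t 22.15 [ 0.6563 -0.0141  0.2413] q6 33.4 w 0.0601
turn 0.10 shift [ 0.0003  0.0013 -0.0007] horiz 0.001
```

In the tool's units: 0.03 m is 0.6, 0.025 m is 0.5.

```bash
python3 nudge.py '[[0, 0.02, 0.5, 0, 0.06], [0, 0, 0.6, 0, 0.06], [0, 0, 0.6, 0, 0.06], [0, 0, 0.28, 0, 0.06], [0, 0, 0, 0, 0.06], [0, 0, 0, 0, 0.0], [0, 0, 0, 0, 0.0], [0, 0, 0, 0, 0.0], [0, 0, 0, 0, 0.0], [0, 0, 0, 0, 0.0]]' 60;  python3 nudge.py '[[0, 0, -0.2, 0, 0], [0, 0, -0.2, 0, 0], [0, 0, -0.6, 0, 0], [0, 0, -0.8, 0, 0], [0, 0, 0, 0, 0], [0, 0, 0, 0, 0]]'; python3 plan.py .429,-.205,.232 .429,-.205,.142
```

```text
time_s: 23.15
position: [0.6575, -0.0155, 0.1439]
tool_rot: [[0.707, 0.707, 0.002], [0.707, -0.707, 0.0], [0.002, 0.002, -1.0]]
ft_force: [-0.6, 1.3, 6.7]
grip_width: 0.0232
gripper_force: 60.3
time_s: 23.75
position: [0.6571, -0.0158, 0.2332]
tool_rot: [[0.707, 0.707, 0.001], [0.707, -0.707, -0.0], [0.001, 0.001, -1.0]]
ft_force: [0.0, -0.2, -4.3]
grip_width: 0.023
gripper_force: 59.6
t 23.75 [ 0.6571 -0.0158  0.2332] q6 33.3 w 0.0230
turn 0.00 shift [-0.2951 -0.0275  0.0009] horiz 0.296
turn 0.00 shift [-0.0001 -0.0001  0.09  ] horiz 0.000
```

In the tool's units: -0.04 m is -0.8, -0.035 m is -0.7.

```bash
python3 nudge.py '[[-0.31, -0.03, 0, 0, 0], [-0.7, -0.066, 0, 0, 0], [-0.8, -0.074, 0, 0, 0], [-0.8, -0.074, 0, 0, 0], [-0.8, -0.074, 0, 0, 0], [-0.8, -0.074, 0, 0, 0], [-0.8, -0.074, 0, 0, 0], [-0.5, -0.046, 0, 0, 0], [-0.29, -0.028, 0, 0, 0], [-0.1, -0.01, 0, 0, 0]]';  python3 nudge.py '[[0, 0, 0, 0, 0], [0, 0, 0, 0, 0], [0, 0, 0.4, 0, 0], [0, 0, 0.5, 0, 0], [0, 0, 0.4, 0, 0], [0, 0, 0.3, 0, 0], [0, 0, 0.1, 0, 0], [0, 0, 0.04, 0, 0], [0, 0, 0, 0, 0], [0, 0, 0, 0, 0]]'; python3 plan.py .429,-.205,.142
```

```text
time_s: 24.75
position: [0.4276, -0.2053, 0.2314]
tool_rot: [[0.708, 0.706, -0.002], [0.706, -0.708, 0.001], [-0.0, -0.003, -1.0]]
ft_force: [0.2, 0.4, -3.3]
grip_width: 0.023
gripper_force: 59.6
time_s: 25.75
position: [0.4294, -0.205, 0.146]
tool_rot: [[0.707, 0.707, 0.001], [0.707, -0.707, -0.001], [0.0, 0.001, -1.0]]
ft_force: [0.4, -0.4, -3.8]
grip_width: 0.0234
gripper_force: 59.6
t 25.75 [ 0.4294 -0.205   0.146 ] q6 5.2 w 0.0234
turn 0.00 shift [-0.0003 -0.0003  0.004 ] horiz 0.000
```

In the tool's units: 0.002 m is 0.04.

```bash
python3 nudge.py '[[0, 0, 0.04, 0, 0], [0, 0, 0.04, 0, 0], [0, 0, 0, 0, 0], [0, 0, 0, 0, 0]]'; python3 nudge.py '[[0, 0, 0, 0, 0.06], [0, 0, 0, 0, 0.06], [0, 0, 0, 0, 0.06], [0, 0, 0, 0, 0.06], [0, 0, -0.6, 0, 0.06], [0, 0, -0.8, 0, 0.06], [0, 0, -0.6, 0, 0.06], [0, 0, 0, 0, 0.06]]'; python3 plan.py .4238,.2378,.242,19.6 .4238,.2378,.142
```

```text
time_s: 26.15
position: [0.4295, -0.2051, 0.1438]
tool_rot: [[0.707, 0.707, 0.003], [0.707, -0.707, -0.002], [0.0, 0.003, -1.0]]
ft_force: [-5.6, 2.6, 20.2]
grip_width: 0.0234
gripper_force: 63.0
time_s: 26.95
position: [0.4302, -0.2058, 0.2449]
tool_rot: [[0.707, 0.707, 0.006], [0.707, -0.707, -0.005], [0.001, 0.008, -1.0]]
ft_force: [-0.3, 0.2, 0.0]
grip_width: 0.0599
gripper_force: 0.0
t 26.95 [ 0.4302 -0.2058  0.2449] q6 5.2 w 0.0599
turn 25.40 shift [ 0.1428 -0.42    0.0007] horiz 0.444
turn 0.00 shift [-0.0004 -0.0007  0.1   ] horiz 0.001
```

```bash
python3 nudge.py '[[0, 0, 0, 4.235, 0.06], [0, 0, 0, 4.235, 0.06], [0, 0, 0, 4.235, 0.06], [0.286, -0.84, 0, 0, 0.06], [0.286, -0.84, 0, 0, 0.06], [0.286, -0.84, 0, 0, 0.06], [0.286, -0.84, 0, 0, 0.06], [0.286, -0.84, 0, 0, 0.06], [0.286, -0.84, 0, 0, 0.06], [0.286, -0.84, 0, 0, 0.06]]'; python3 nudge.py '[[0.286, -0.84, 0, 0, 0.06], [0.286, -0.84, 0, 0, 0.06], [0.286, -0.84, 0, 0, 0.06], [0, 0, 0, 0, 0.06], [0, 0, 0, 0, 0.06], [0, 0, 0, 0, 0.06]]'; python3 plan.py .4238,.2378,.242,19.6 .4238,.2378,.142
```

```text
time_s: 27.95
position: [0.4242, 0.1074, 0.2406]
tool_rot: [[0.942, 0.335, -0.001], [0.335, -0.942, 0.0], [-0.001, -0.0, -1.0]]
ft_force: [0.9, -0.7, 0.5]
grip_width: 0.06
gripper_force: 0.0
time_s: 28.55
position: [0.4229, 0.238, 0.2408]
tool_rot: [[0.942, 0.334, -0.001], [0.334, -0.942, -0.001], [-0.001, 0.0, -1.0]]
ft_force: [1.0, -0.3, -1.0]
grip_width: 0.0598
gripper_force: 0.0
t 28.55 [0.4229 0.238  0.2408] q6 85.8 w 0.0598
turn -0.06 shift [ 0.0008  0.0005 -0.0012] horiz 0.001
turn 0.00 shift [ 0.0001 -0.      0.1   ] horiz 0.000
```

Careful with the scale: shifts go in shares of 50 mm and turns go in units of 2 degrees. That gives: 0.03 m is 0.6, 0.025 m is 0.5.

```bash
python3 nudge.py '[[0.02, 0, 0.5, 0, 0.06], [0, 0, 0.6, 0, 0.06], [0, 0, 0.6, 0, 0.06], [0, 0, 0.26, 0, 0.06], [0, 0, 0, 0, 0.06], [0, 0, 0, 0, 0.0], [0, 0, 0, 0, 0.0], [0, 0, 0, 0, 0.0], [0, 0, 0, 0, 0.0], [0, 0, 0, 0, 0.0]]' 60;  python3 nudge.py '[[0, 0, -0.2, 0, 0], [0, 0, -0.2, 0, 0], [0, 0, -0.6, 0, 0], [0, 0, -0.8, 0, 0], [0, 0, 0, 0, 0], [0, 0, 0, 0, 0]]'; python3 plan.py .6555,-.0155,.232 .6555,-.0155,.142
```

```text
time_s: 29.55
position: [0.4247, 0.2391, 0.1445]
tool_rot: [[0.942, 0.335, 0.003], [0.335, -0.942, 0.0], [0.003, 0.001, -1.0]]
ft_force: [1.1, -1.8, 6.5]
grip_width: 0.0229
gripper_force: 59.7
time_s: 30.15
position: [0.4238, 0.2391, 0.2339]
tool_rot: [[0.942, 0.335, 0.001], [0.335, -0.942, 0.0], [0.001, 0.0, -1.0]]
ft_force: [-0.5, -0.2, -3.4]
grip_width: 0.0231
gripper_force: 59.4
t 30.15 [0.4238 0.2391 0.2339] q6 85.9 w 0.0231
turn 0.00 shift [0.1329 0.3176 0.0021] horiz 0.344
turn 0.00 shift [-0.0001 -0.      0.09  ] horiz 0.000
```

In the tool's units: 0.041 m is 0.82, 0.033 m is 0.66.

```bash
python3 nudge.py '[[0.138, 0.332, 0, 0, 0], [0.28, 0.66, 0, 0, 0], [0.34, 0.82, 0, 0, 0], [0.34, 0.82, 0, 0, 0], [0.34, 0.82, 0, 0, 0], [0.34, 0.82, 0, 0, 0], [0.34, 0.82, 0, 0, 0], [0.28, 0.66, 0, 0, 0], [0.18, 0.42, 0, 0, 0], [0.08, 0.18, 0, 0, 0]]';  python3 nudge.py '[[0, 0, 0, 0, 0], [0, 0, 0, 0, 0], [0, 0, 0, 0, 0]]'; python3 plan.py .6555,-.0155,.232 .6555,-.0155,.142
python3 - <<'E'
from m import *
t=grab('top');s=grab('side')
a=np.hstack([s['pixels'][80:320,200:500],t['pixels'][100:340,210:510]])
cv2.imwrite('pics/s5.png',cv2.resize(a,(800,320))[:,:,::-1])
E
```

```text
time_s: 31.15
position: [0.656, -0.0173, 0.2309]
tool_rot: [[0.943, 0.333, -0.004], [0.333, -0.943, 0.001], [-0.003, -0.002, -1.0]]
ft_force: [-1.6, 0.9, -2.8]
grip_width: 0.0229
gripper_force: 59.4
time_s: 31.45
position: [0.6549, -0.0143, 0.2335]
tool_rot: [[0.942, 0.336, -0.0], [0.336, -0.942, 0.0], [-0.0, -0.0, -1.0]]
ft_force: [-0.0, 0.5, -1.6]
grip_width: 0.0229
gripper_force: 59.4
t 31.45 [ 0.6549 -0.0143  0.2335] q6 58.7 w 0.0229
turn 0.00 shift [0.0002 0.0013 0.0015] horiz 0.001
turn 0.00 shift [0.   0.   0.09] horiz 0.000
```

View pics/s5.png

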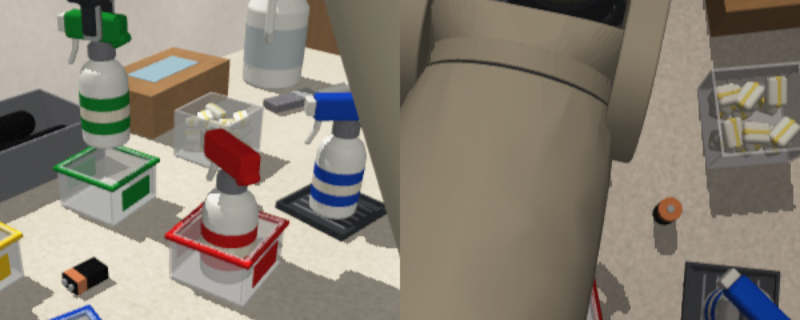

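Green hangs upright over the green bin (left crop 105,100 over 107,165), and blue stands on the tray (335,180). Lowering green.

In the tool's units: 0.025 m is 0.5, 0.02 m is 0.4.

```bash
python3 nudge.py '[[0, 0.02, 0.4, 0, 0], [0, 0, 0.5, 0, 0], [0, 0, 0.4, 0, 0], [0, 0, 0.3, 0, 0], [0, 0, 0.1, 0, 0], [0, 0, 0.06, 0, 0], [0, 0, 0.04, 0, 0], [0, 0, 0, 0, 0], [0, 0, 0, 0, 0]]'; python3 plan.py .6555,-.0155,.142
```

```text
time_s: 32.45
position: [0.6563, -0.0165, 0.1446]
tool_rot: [[0.942, 0.335, 0.002], [0.335, -0.942, -0.0], [0.002, 0.001, -1.0]]
ft_force: [-0.4, -0.4, 2.8]
grip_width: 0.0228
gripper_force: 60.2
t 32.45 [ 0.6563 -0.0165  0.1446] q6 58.7 w 0.0228
turn 0.00 shift [-0.0005 -0.0012  0.0026] horiz 0.001
```

In the tool's units: -0.04 m is -0.8, -0.03 m is -0.6.

```bash
python3 nudge.py '[[0, 0, 0.02, 0, 0], [0, 0, 0, 0, 0.06], [0, 0, 0, 0, 0.06], [0, 0, 0, 0, 0.06], [0, 0, 0, 0, 0.06], [0, 0, -0.6, 0, 0.06], [0, 0, -0.8, 0, 0.06], [0, 0, -0.6, 0, 0.06], [0, 0, 0, 0, 0.06], [0, 0, 0, 0, 0.06]]'; python3 plan.py .4295,-.2053,.242,45
```

```text
time_s: 33.45
position: [0.6559, -0.0165, 0.2424]
tool_rot: [[0.942, 0.335, 0.001], [0.335, -0.942, -0.0], [0.0, 0.0, -1.0]]
ft_force: [-0.4, 0.0, -0.7]
grip_width: 0.0601
gripper_force: 0.0
t 33.45 [ 0.6559 -0.0165  0.2424] q6 58.7 w 0.0601
turn -25.41 shift [-0.2936 -0.0266  0.0003] horiz 0.295
```

In the tool's units: -0.0419 m is -0.838, -0.0038 m is -0.076, -8.47 degrees is -4.235.

```bash
python3 nudge.py '[[0, 0, 0, -4.235, 0.06], [0, 0, 0, -4.235, 0.06], [0, 0, 0, -4.235, 0.06], [-0.838, -0.076, 0, 0, 0.06], [-0.838, -0.076, 0, 0, 0.06], [-0.838, -0.076, 0, 0, 0.06], [-0.838, -0.076, 0, 0, 0.06], [-0.838, -0.076, 0, 0, 0.06], [-0.838, -0.076, 0, 0, 0.06], [-0.838, -0.076, 0, 0, 0.06]]'; python3 nudge.py '[[0, 0, 0, 0, 0.06], [0, 0, 0, 0, 0.06], [0, 0, 0, 0, 0.06]]'; python3 plan.py .4295,-.2053,.242,45
```

```text
time_s: 34.45
position: [0.4278, -0.2055, 0.241]
tool_rot: [[0.707, 0.707, -0.002], [0.707, -0.707, 0.002], [-0.0, -0.003, -1.0]]
ft_force: [0.8, -0.3, 0.3]
grip_width: 0.0601
gripper_force: 0.0
time_s: 34.75
position: [0.4301, -0.2045, 0.2417]
tool_rot: [[0.707, 0.708, -0.001], [0.708, -0.707, 0.001], [0.0, -0.001, -1.0]]
ft_force: [0.3, 0.7, -0.8]
grip_width: 0.0602
gripper_force: 0.0
t 34.75 [ 0.4301 -0.2045  0.2417] q6 5.2 w 0.0602
turn 0.03 shift [-0.001   0.0001 -0.0003] horiz 0.001
```

In the tool's units: 0.03 m is 0.6, 0.025 m is 0.5.

```bash
python3 nudge.py '[[-0.02, 0, 0.5, 0, 0.06], [0, 0, 0.6, 0, 0.06], [0, 0, 0.6, 0, 0.06], [0, 0, 0.28, 0, 0.06], [0, 0, 0, 0, 0.06], [0, 0, 0, 0, 0.0], [0, 0, 0, 0, 0.0], [0, 0, 0, 0, 0.0], [0, 0, 0, 0, 0.0], [0, 0, 0, 0, 0.0]]' 60;  python3 nudge.py '[[0, 0, -0.2, 0, 0], [0, 0, -0.2, 0, 0], [0, 0, -0.6, 0, 0], [0, 0, -0.8, 0, 0], [0, 0, -0.6, 0, 0], [0, 0, -0.2, 0, 0], [0, 0, 0, 0, 0], [0, 0, 0, 0, 0]]'; python3 plan.py .555,-.11,.272 .555,.1,.272 .420,.239,.272 .420,.239,.142
```

```text
time_s: 35.75
position: [0.4293, -0.2058, 0.1443]
tool_rot: [[0.707, 0.707, 0.001], [0.707, -0.707, -0.001], [0.0, 0.002, -1.0]]
ft_force: [-1.1, 1.3, 6.4]
grip_width: 0.0232
gripper_force: 59.5
time_s: 36.55
position: [0.4285, -0.2054, 0.2719]
tool_rot: [[0.707, 0.707, -0.002], [0.707, -0.707, 0.002], [-0.0, -0.003, -1.0]]
ft_force: [0.8, -0.9, -2.8]
grip_width: 0.0227
gripper_force: 59.8
t 36.55 [ 0.4285 -0.2054  0.2719] q6 5.1 w 0.0227
turn 0.00 shift [ 0.1569  0.022  -0.0002] horiz 0.158
turn 0.00 shift [ 0.1485 -0.1485  0.0003] horiz 0.210
turn 0.00 shift [ 0.0028 -0.1937  0.0005] horiz 0.194
turn 0.00 shift [0.     0.0003 0.13  ] horiz 0.000
```

```bash
python3 nudge.py '[[0.34, 0.04, 0, 0, 0], [0.7, 0.1, 0, 0, 0], [0.7, 0.1, 0, 0, 0], [0.7, 0.1, 0, 0, 0], [0.7, 0.1, 0, 0, 0], [0.47, -0.47, 0, 0, 0], [0.5, -0.5, 0, 0, 0], [0.5, -0.5, 0, 0, 0], [0.5, -0.5, 0, 0, 0], [0.5, -0.5, 0, 0, 0]]';  python3 nudge.py '[[0.5, -0.5, 0, 0, 0], [0.056, -0.574, 0, 0, 0], [0, -0.7, 0, 0, 0], [0, -0.7, 0, 0, 0], [0, -0.7, 0, 0, 0], [0, -0.7, 0, 0, 0], [0, -0.36, 0, 0, 0], [0, -0.14, 0.4, 0, 0], [0, 0, 0.4, 0, 0], [0, 0, 0, 0, 0]]'; python3 nudge.py '[[0, 0, 0, 0, 0], [0, 0, 0, 0, 0]]'; python3 plan.py .420,.239,.232 .420,.239,.142
python3 - <<'E'
from m import *
s=grab('side')
cv2.imwrite('pics/s6.png',s['pixels'][:,:,::-1])
E
```

```text
time_s: 37.55
position: [0.555, 0.0657, 0.2711]
tool_rot: [[0.707, 0.707, -0.004], [0.707, -0.707, 0.0], [-0.003, -0.003, -1.0]]
ft_force: [0.8, 0.2, -2.7]
grip_width: 0.0231
gripper_force: 60.5
time_s: 38.55
position: [0.4188, 0.2383, 0.2297]
tool_rot: [[0.707, 0.707, -0.008], [0.707, -0.707, -0.002], [-0.007, -0.004, -1.0]]
ft_force: [0.1, 1.0, -3.5]
grip_width: 0.0233
gripper_force: 60.3
time_s: 38.75
position: [0.421, 0.2385, 0.2337]
tool_rot: [[0.707, 0.707, 0.001], [0.707, -0.707, 0.0], [0.0, 0.0, -1.0]]
ft_force: [1.2, 0.1, -3.5]
grip_width: 0.0233
gripper_force: 60.3
t 38.75 [0.421  0.2385 0.2337] q6 60.5 w 0.0233
turn 0.00 shift [-0.0004 -0.0011  0.0017] horiz 0.001
turn 0.00 shift [-0.   -0.    0.09] horiz 0.000
```

View pics/s6.png

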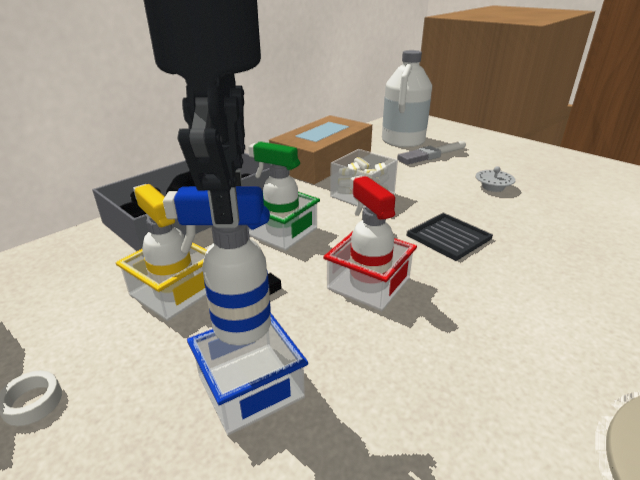

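Blue hangs upright over the blue bin (238,290 over 247,355), and the other three stand in their own bins. Lowering blue.

In the tool's units: 0.025 m is 0.5, 0.02 m is 0.4.

```bash
python3 nudge.py '[[0, -0.02, 0.4, 0, 0], [0, 0, 0.5, 0, 0], [0, 0, 0.4, 0, 0], [0, 0, 0.3, 0, 0], [0, 0, 0.1, 0, 0], [0, 0, 0.06, 0, 0], [0, 0, 0.04, 0, 0], [0, 0, 0, 0, 0], [0, 0, 0, 0, 0]]'; python3 plan.py .42,.239,.142
```

```text
time_s: 39.7
position: [0.4206, 0.2396, 0.1444]
tool_rot: [[0.707, 0.707, 0.003], [0.707, -0.707, 0.001], [0.002, 0.001, -1.0]]
ft_force: [-0.1, 0.8, 3.1]
grip_width: 0.023
gripper_force: 61.2
t 39.7 [0.4206 0.2396 0.1444] q6 60.6 w 0.0230
turn 0.00 shift [-0.0008  0.      0.0024] horiz 0.001
```

In the tool's units: -0.04 m is -0.8, -0.03 m is -0.6.

```bash
python3 nudge.py '[[0, 0, 0.02, 0, 0], [0, 0, 0, 0, 0.06], [0, 0, 0, 0, 0.06], [0, 0, 0, 0, 0.06], [0, 0, 0, 0, 0.06], [0, 0, -0.6, 0, 0.06], [0, 0, -0.8, 0, 0.06], [0, 0, -0.6, 0, 0.06], [0, 0, 0, 0, 0.06]]'; python3 nudge.py '[[0.4, -0.6, 0, 0, 0.06], [0.4, -0.6, 0, 0, 0.06], [0.4, -0.6, 0, 0, 0.06], [0.4, -0.6, 0, 0, 0.06], [0.4, -0.6, 0, 0, 0.06], [0.4, -0.6, 0, 0, 0.06], [0.4, -0.6, 0, 0, 0.06], [0, 0, 0, 0, 0.06], [0, 0, 0, 0, 0.06], [0, 0, 0, 0, 0.06]]'
python3 - <<'E'
from m import *
t,s=grab('top'),grab('side')
for c in HUE:
    pc,ctr,sz,a=head(t,c); a=a*np.sign(a[0]); print(c,np.round(sz,1),'axis',(ctr-.006*a).round(4))
cv2.imwrite('pics/end.png',cv2.resize(np.hstack([s['pixels'],t['pixels']]),(800,300))[:,:,::-1])
E
```

```text
time_s: 40.6
position: [0.4212, 0.2398, 0.246]
tool_rot: [[0.707, 0.707, 0.007], [0.707, -0.707, 0.002], [0.007, 0.004, -1.0]]
ft_force: [-0.3, 0.0, -0.6]
grip_width: 0.0601
gripper_force: 0.0
time_s: 41.6
position: [0.3706, 0.486, 0.2418]
tool_rot: [[0.708, 0.707, -0.001], [0.707, -0.708, -0.001], [-0.001, 0.0, -1.0]]
ft_force: [0.5, -0.6, 0.6]
grip_width: 0.06
gripper_force: 0.0
red [85.4 70.9] axis [0.4386 0.0031]
yellow [16.1 66.4] axis [0.637  0.2105]
green [115.2  46.7] axis [ 0.6382 -0.0392]
blue [67.8 18.7] axis [0.422  0.2399]
```

View pics/end.png

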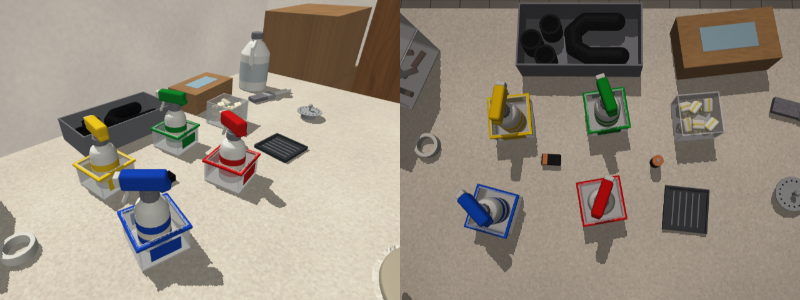

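All four bottles stand upright in their own bins: yellow and blue measure within 2 mm of centre. The red and green masks merge with their same-coloured lips, but those two were released within about 2 mm of centre. The tub hasn't moved and the tray is empty.

```bash
python3 -c "
from rig import env
print(env.close_job())"
```

```text
the job is handed in; nothing more can be done
None
```

I handed the job in at about 42 s of robot time: each of the four bottles stands upright in the bin of its own colour, the tub looks unmoved and the robot is clear of everything; no verdict was returned.

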